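# Snap the suction pipe clip shut with pliers and hang the pliers up again

## Task

Take the pliers from the hanger and use them to squeeze the two ears of the open clip on the suction pipe together until the clip clicks shut; the clip is plastic, so stop squeezing once it has clicked, and keep your fingers off it. Then hang the pliers back in the hanger fork, give them a gentle pull downward while still gripping them to make sure they are held, and let go. Leave the other things on the counter where they are.

Things in the scene. Friction and masses are not known exactly. Their poses are not given: they have to be found in the camera images.
- pliers: spring-opened pliers, about 170 mm tall, 60 mm wide, 0.2 kg, hanging upright: two black handles up, steel jaws down. Origin on the hinge axis; z up towards the handles, y is the direction in which handles and jaws close, x the hinge axis. A jaw tip moves in by 0.7 mm for each mm its handle moves in; both legs move alike
- pliers_grip (a point): point midway between the handles, 75 mm above the hinge: grip here across the handles' outer faces. Handles are flat bars 14 mm wide along x, from 36 to 114 mm above the hinge; over the outside 60 mm when open, about 29 mm with the shut clip in the jaws, 19 mm fully squeezed. A spring pushes each handle outward with 7 N (open) to 13 N (squeezed)
- pliers_jaw (a point): point midway between the jaw tips, 52 mm below the hinge. The tips are rollers along x, 11 mm thick, 16 mm long, 42 mm apart inside when open; their lowest point is 5.5 mm below this point
- pliers_lugs (a point): underside of the two flat steel lugs by which the pliers hang, 6 mm below the hinge; the lugs are 24 mm wide along y and stand out along x to 32 mm on each side of the pliers
- pliers_leg (a joint): how far each pliers leg is turned in: 0 open (spring rest), 0.30 rad fully squeezed
- pipe_joint: fixed bench bracket (foot 130 x 80 mm) with a rigid level grey suction pipe, 45 mm in diameter, 170 mm long, along its x; pipe axis 75 mm above the counter. Two 58 mm aluminium collars leave a 78 mm gap in the middle, where the white clip sits. Origin on the counter under the middle of the pipe. Ears close along its y
- clip (a joint): turn of the whole clip about the pipe axis: 0 with its fixed ear upright, range -0.3 to 0.3 rad. About 1 N at the ears turns it, so it centres itself between the jaws
- clip_ear: moving half shell, with its ear, of the white plastic clip: a ring of two shells 22 mm wide along the pipe, hinged under it (origin there), with two ears on top, 27 to 60 mm above the pipe axis, 30 mm over the outside when open, 20 mm shut. The latch gives way at about 20 N on the ear (25 N on a handle), the force drops by 8 N or more, then it is shut and solid. Over 40 N on the ear crushes it
- clip_shell (a joint): closing of the clip: 0 open, 0.14 rad shut (clicked); a small sprung tongue across the ear tops latches it; it springs open again if let go before it has clicked
- clip_mid (a point): point midway between the two ears of the open clip, 40 mm above the pipe axis (20 mm below the ear tops): bring the jaw tips to about this height, one on each outer side of the ears. Tips lower than 25 mm above the pipe axis strike the ring; held pliers may sink by up to 10 mm as fingers close, so aim up to 10 mm higher
- hanger_stand: fixed hanger stand, foot 100 x 150 mm, with a 117 mm upright at its +y side that carries the steel fork. Origin on the counter under the seat of the pliers: when hung, the pliers' hinge is about 104 mm straight above it and their y lies along the stand's y, either way round
- fork_seat (a point): seat of the pliers in the fork, level with the arm tops (100 mm up): two level arms along the stand's y, inner gap 32 mm, 50 mm over the outside, free ends at -y. The jaws pass down between the arms and the lugs rest on top, between round cross ridges 5 mm high that leave 35 mm along y
- fork (a joint): how far the spring-borne fork is pressed down, m: 0 free, about 0.002 with the pliers hanging, at most 0.020; it yields 1 mm for each 1.2 N. A gentle pull is 6 to 20 N on the fork (5 to 16 mm)
- plaster_cast: white plaster arch model, 53 x 68 x 29 mm, bystander; origin at the centre of its underside
- powder_jar: white lidded jar, 63 mm diameter, 58 mm tall, bystander; origin at the centre of its underside
- beaker: clear cup, 72 mm diameter, 58 mm tall, bystander; origin at the centre of its underside
Mind the look-alikes: they are no part of the job. What is shaped like the pliers but yellow is not meant.

How it is judged:
On the way, in this order (a step that is already met when the one before it is completed fails the run):
1. the pliers are lifted off the hanger (z of pliers in the frame of hanger_stand above 0.14 m and contact force between the fingers and pliers above 2 N), for 0.1 s.
2. the clip is shut, with the pliers' jaw pressing on its ear (value of joint clip_shell above 0.125 rad and contact force between pliers and clip_ear above 1 N and contact force between the fingers and pliers above 2 N), for 0.1 s.
3. the pliers hang in the fork and are pulled down, still gripped, with more than 5 N on the fork (horizontal distance between pliers and hanger_stand below 0.012 m and z of pliers in the frame of hanger_stand below 0.106 m and contact force between pliers and hanger_stand above 5 N and contact force between the fingers and pliers above 2 N), for 0.2 s.
At the end, for the whole second after the job is handed in: The clip is shut (joint above 0.125 rad) and the pliers hang upright and at rest in the fork (within 12 mm of the seat, origin 97 to 110 mm above the counter, tilt below 0.12 rad), let go (value of joint clip_shell above 0.125 rad and horizontal distance between pliers and hanger_stand below 0.012 m and z of pliers in the frame of hanger_stand between 0.097 and 0.11 m and angle between pliers's own z axis and vertical below 0.12 rad and linear speed of pliers below 0.02 m/s); the robot touches nothing.
It fails at once if the clip's ear is crushed: pliers press on it with more than 40 N (contact force between pliers and clip_ear above 40 N).
It fails at once if the fingers press on the pipe joint or its clip (contact force between the fingers and pipe_joint above 2 N).
It fails at once if the pliers are pulled or pressed on the hanger with more than 25 N (contact force between pliers and hanger_stand above 25 N).
It fails at once if a bystander is moved by more than 20 mm (distance of any of plaster_cast, powder_jar, beaker from where it was at the start of the episode above 0.02 m).
It also fails if it takes over 58 s, if anything falls off the work surface, if the arm or the gripper's body presses on something with over 40 N, if the wrist force passes 120 N, or if a joint passes its speed limit or range.

## Robot

A 7-joint arm with a two-finger parallel gripper is mounted at the origin on a cart in front of the work surface, level with it; the furniture and walls round the work are solid. World frame = base frame: x ahead of the robot, y to its left, z up, the work surface at z = 0. Lengths are in m, angles in rad, forces in N, time in s.
With the tool pointing down it reaches from about 0.425 to 0.875 m from the base axis. Payload 4.7 kg.
Tool frame: the origin (TCP) lies midway between the tips of the shut fingers; the grasp point (between the pads) lies 19 mm behind it (ctrl.grip_point_offset is the distance from the TCP to the grasp point, in m); z points along the fingers, y is the line along which they close (so a half turn about z gives the same grasp; the last joint's range is limited). The gripper opens to 87 mm and grips with 3 to 60 N. Pads are 19 mm wide; open, the fingers measure 117 mm over their backs; the gripper's body (75 mm by 190 mm) begins 51 mm behind the grasp point.
Start: joints at [0.014, 0.321, -0.07, 1.45, 0.023, 1.371, -0.057], TCP at [0.65, -0, 0.223] pointing down, gripper open.
Joint ranges: [-2.86, 2.86], [-0.3, 2.09], [-1.38, 1.24], [0.06, 2.45], [-1.56, 4.7], [0.09, 2.05], [-2.69, 2.69]. Speed limits (rad/s): [2.57, 2.57, 3.14, 3.14, 3.14, 3.14, 3.14].

## Interface

Orientations are given as a rotation vector (axis times angle).
In Python, from bench import ctrl gives the robot as it stands.
- The arm moves only by the tool move_arm, never from a script. Its argument "increments" is text: rows parted by semicolons, each of 7 numbers parted by spaces: the shift along the world's x, y, z in mm, then the turn, a rotation vector about the world's x, y, z in degrees, then the closure in counts, from 0 (fully open) to 255 (shut). A call has exactly 8 rows; each row shifts and turns the commanded pose from where the row before left it; what a row does not reach is not made up. A row lasts 1/12 s, in which the tool goes at most 41.7 mm and 7.16 degrees, less where a joint would pass 70% of its speed; a pose out of reach is approached as far as the arm can. A call with a gripper value outside its range is refused whole. The fingers move at their own pace and stop on an object; "grip_force" is the grip in N (left out, the last holds). Time passes only in rows, so rows that do not move let the fingers close, or fill a call up. It gives the time, the measured TCP pose, the force, the opening and the grip force at its end, in the units of the state.
- ctrl.get_state(): the state, without advancing time (a new reading comes with each control period).
- ctrl.get_image(name): name is "scene" or "side" or "wrist"; returns a dict with "frame" (420x560x3 uint8, red, green, blue), "depth" (420x560 float32, m along the optical axis (not along the pixel's ray), 0 where there is no reading), "fx", "fy", "cx", "cy" (pixels), "position" and "orientation" of the camera in the world. Camera axes: x right, y down, z forward; pixel columns grow to the right and rows downward; lengths in m; the calibration is good to about 2 mm. A picture is of the moment at which its call begins.
- ctrl.close_job(): hands the job in; it is judged then, once.
Trained networks look in a picture, given as the dict that the camera call returned (one of the last four; its "shot" number tells which), for a name from the list of things; names that differ only in an ending like _2 or _b are one class to them, and where a whole thing is asked for, a point or a joint stands for the part that bears it (a point fixed in the world has none). Each returns a list of dicts, best first, with "score" (0 to 1); they miss things now and then, are a little off and sometimes report something else, mostly with a low value. They report only what shows in the picture. A call takes as long as a camera call. They do not tell look-alikes from the thing itself.
- ctrl.find_in(target, picture): "centre" ([x, y, z] in m, in world coordinates, good to about 4 mm: the middle of the surface that is visible of it).
- ctrl.silhouettes(target, picture): "region" (420x560 bool, what is visible of it).
The state is a dict: "time": time; "joint_positions": joint angles; "qd": joint speeds; "joint_torque": joint torques, N m; "position": TCP position; "tool_rot": TCP orientation; "ft_force": force on the tool from outside, world axes, zero at the start; "torque": the same for the moment, N m; "grip_width": opening from 0.0 (shut) to 1.0 (fully open); "grip_force": force on a finger pad.
Only numpy, scipy, OpenCV 4.12 (cv2) and the standard library are available. Lean on these libraries where they do the work, as an engineer would, in place of code of your own. Each camera call takes 0.05 s, during which the arm holds its last target. There are 200 camera calls.

## Working session

There is one attempt and no reset: what is moved stays moved. The work goes in short steps, Python scripts to look and compute and a tool call to move; the robot and the scene stay as the last step left them, time stands still between calls to the robot, and variables do not carry over. Pictures are saved under pics/ and viewed, at most 10 in all, crops included, and the job is handed in when it is done.

Besides the shell and the picture viewer there is one more tool, called in YAML: its name, and indented under it one key for each argument. move_arm: Moves the arm, as the interface text tells. Its arguments: {"type":"object","properties":{"increments":{"type":"string"},"grip_force":{"type":"number"}},"required":["increments"]}

```bash
mkdir -p pics; cat > h.py <<'E'
import numpy as np, cv2
from scipy.spatial.transform import Rotation as R
from bench import ctrl
def rot(im):
    o=np.array(im["orientation"],float)
    return o if o.shape==(3,3) else R.from_rotvec(o).as_matrix()
def cloud(im):
    d=im["depth"];v,u=np.mgrid[:d.shape[0],:d.shape[1]]
    p=np.stack([(u-im["cx"])/im["fx"]*d,(v-im["cy"])/im["fy"]*d,d],-1)
    w=p@rot(im).T+np.array(im["position"]); w[d==0]=np.nan
    return w
def save(im,n): cv2.imwrite("pics/"+n+".png",im["frame"][:,:,::-1])
E
python3 - <<'E'
from h import *
ims=[]
for c in ["scene","side"]:
    im=ctrl.get_image(c); ims.append(im["frame"][:,:,::-1])
    print(c,np.round(im["position"],3),np.round(im["orientation"],3))
    for t in ["pliers","pliers_grip","pliers_jaw","pliers_lugs","pipe_joint","clip_ear","clip_mid","hanger_stand","fork_seat","plaster_cast","powder_jar","beaker"]:
        print(t,[(np.round(r["centre"],3).tolist(),round(r["score"],2)) for r in ctrl.find_in(t,im)[:3]])
    save(im,c+"0")
E
```

```text
scene [-0.027 -0.896  0.944] [-2.147  0.609 -0.311]
pliers [([0.449, -0.24, 0.125], 0.85), ([0.435, -0.399, 0.066], 0.57), ([0.653, -0.03, 0.033], 0.29)]
pliers_grip [([0.445, -0.4, 0.072], 0.79), ([0.448, -0.24, 0.122], 0.66), ([0.484, 0.237, 0.116], 0.55)]
pliers_jaw [([0.446, -0.239, 0.12], 0.97), ([0.445, -0.398, 0.069], 0.61)]
pliers_lugs [([0.446, -0.242, 0.123], 0.84), ([0.441, -0.395, 0.069], 0.57), ([0.483, 0.239, 0.114], 0.45)]
pipe_joint [([0.485, 0.214, 0.077], 0.95), ([0.488, 0.218, 0.109], 0.6)]
clip_ear [([0.452, -0.24, 0.125], 0.7), ([0.482, 0.242, 0.113], 0.51)]
clip_mid [([0.487, 0.219, 0.106], 0.54)]
hanger_stand [([0.427, -0.209, 0.013], 0.75), ([0.481, 0.396, 0.044], 0.33), ([0.654, -0.025, 0.035], 0.31)]
fork_seat [([0.429, -0.184, 0.099], 0.65)]
plaster_cast [([0.682, -0.165, 0.018], 0.77)]
powder_jar [([0.484, 0.395, 0.044], 0.51), ([0.484, 0.237, 0.117], 0.37)]
beaker [([0.656, -0.027, 0.035], 0.79), ([0.49, 0.22, 0.106], 0.16)]
side [ 0.097 -0.761  0.689] [-2.055  0.582 -0.334]
pliers [([0.442, -0.395, 0.069], 0.77), ([0.452, -0.239, 0.126], 0.62)]
pliers_grip [([0.44, -0.399, 0.07], 0.92), ([0.445, -0.24, 0.132], 0.83)]
pliers_jaw [([0.445, -0.241, 0.124], 0.76), ([0.428, -0.206, 0.012], 0.7), ([0.439, -0.395, 0.07], 0.61)]
pliers_lugs [([0.44, -0.396, 0.068], 0.91), ([0.45, -0.246, 0.127], 0.63), ([0.485, 0.392, 0.041], 0.42)]
pipe_joint [([0.485, 0.216, 0.072], 0.83)]
clip_ear [([0.478, 0.242, 0.118], 0.59)]
clip_mid [([0.487, 0.22, 0.114], 0.51), ([0.446, -0.241, 0.126], 0.26)]
hanger_stand [([0.428, -0.21, 0.008], 0.69)]
fork_seat [([0.429, -0.192, 0.096], 0.73)]
plaster_cast [([0.681, -0.169, 0.013], 0.87), ([0.658, -0.033, 0.04], 0.41), ([0.446, -0.213, 0.152], 0.34)]
powder_jar [([0.483, 0.39, 0.044], 0.97)]
beaker [([0.658, -0.032, 0.038], 0.6)]
```

View pics/scene0.png

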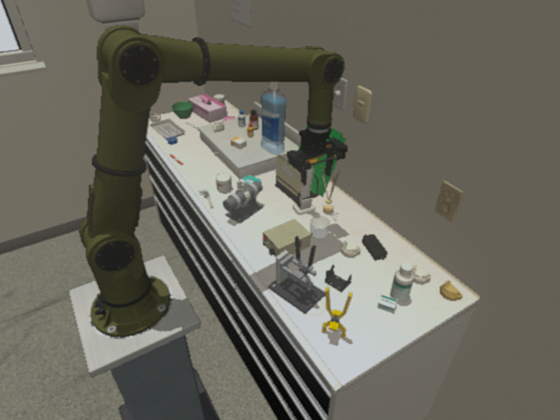

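View pics/side0.png

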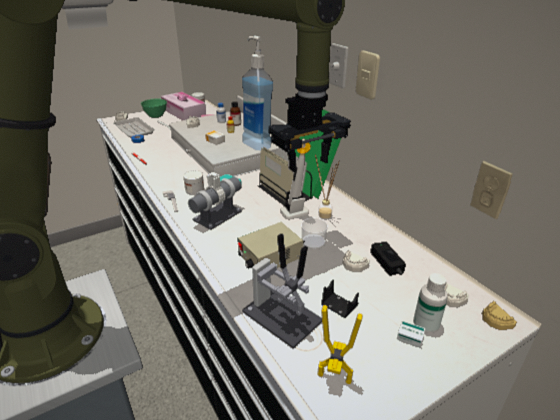

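Black-handled pliers hang at about side pixel (290,265), with the yellow look-alike at (338,355). The pipe with the clip is at (215,195), and the jar sits behind it. Next I'll measure the yaw of the stand and the pipe.

```bash
python3 - <<'E'
from h import *
s=ctrl.get_state(); print(R.from_rotvec(s["tool_rot"]).as_matrix().round(3), s["position"],s["grip_width"],ctrl.grip_point_offset)
for c in ["scene","side"]:
    im=ctrl.get_image(c); w=cloud(im); f=im["frame"].astype(int)
    near=(abs(w[...,0]-.445)<.1)&(abs(w[...,1]+.24)<.12)
    m=near&(w[...,2]>.15)&(w[...,2]<.24)&(f.max(-1)<70)
    p=w[m]; print(c,"handles",len(p))
    for lo in (.15,.165,.18,.195,.21):
        q=p[(p[:,2]>lo)&(p[:,2]<lo+.015)]
        if len(q)>6:
            k,lab,cen=cv2.kmeans(q.astype(np.float32),2,None,(3,50,1e-5),5,0); print(lo,len(q),cen.round(3).tolist())
    print("topz",np.nanmax(p[:,2]))
    # foot
    m=near&(w[...,2]>.003)&(w[...,2]<.03)
    r=cv2.minAreaRect((w[m][:,:2]*1000).astype(np.float32)); print("foot",r)
    for t in ["hanger_stand","pipe_joint"]:
        S=ctrl.silhouettes(t,im)
        if S:
            q=w[S[0]["region"]]; q=q[~np.isnan(q[:,0])]
            q2=q[(q[:,2]<.03)&(q[:,2]>.002)]
            print(t,S[0]["score"],len(q),"foot",cv2.minAreaRect((q2[:,:2]*1000).astype(np.float32)) if len(q2)>5 else 0)
            if t=="pipe_joint":
                q3=q[(q[:,2]>.06)&(q[:,2]<.11)]
                c0=q3.mean(0); u,ss,vt=np.linalg.svd(q3-c0,full_matrices=False); print("pipe",c0.round(3),vt[0].round(3),np.ptp((q3-c0)@vt[0]), "yaw",np.degrees(np.arctan2(vt[0][1],vt[0][0])))
                q4=q[q[:,2]>.112]; print("ears",len(q4),q4.mean(0).round(3),q4.min(0).round(3),q4.max(0).round(3))
E
```

```text
[[-0.  1.  0.]
 [ 1.  0. -0.]
 [-0.  0. -1.]] [ 6.50026535e-01 -2.58702785e-05  2.22581332e-01] 1.0004567437225567 0.0187
scene handles 132
0.15 28 [[0.45100000500679016, -0.26100000739097595, 0.15800000727176666], [0.4399999976158142, -0.2150000035762787, 0.15800000727176666]]
0.165 24 [[0.4390000104904175, -0.21400000154972076, 0.17100000381469727], [0.4519999921321869, -0.26100000739097595, 0.17100000381469727]]
0.18 37 [[0.4399999976158142, -0.21199999749660492, 0.18799999356269836], [0.453000009059906, -0.2630000114440918, 0.18799999356269836]]
0.195 25 [[0.453000009059906, -0.2639999985694885, 0.20200000703334808], [0.4410000145435333, -0.210999995470047, 0.20200000703334808]]
0.21 18 [[0.45500001311302185, -0.26600000262260437, 0.2150000035762787], [0.43799999356269836, -0.210999995470047, 0.2150000035762787]]
topz 0.2192031239036909
foot ((447.96087646484375, -240.69863891601562), (237.5251922607422, 194.0135498046875), 89.87064361572266)
hanger_stand 0.92 1638 foot ((462.0284729003906, -186.04678344726562), (155.78587341308594, 192.54678344726562), 15.487565040588379)
pipe_j
[... 831 characters left out ...]
29999941587448]]
0.21 54 [[0.4410000145435333, -0.20800000429153442, 0.2150000035762787], [0.4580000042915344, -0.26499998569488525, 0.2160000056028366]]
topz 0.21985049323134048
foot ((449.20208740234375, -239.9803009033203), (191.63082885742188, 238.9064178466797), 0.2875692844390869)
hanger_stand 0.61 3059 foot ((467.62548828125, -185.3388671875), (160.11256408691406, 188.07167053222656), 15.896367073059082)
pipe_joint 0.72 1894 foot ((541.4418334960938, 314.196533203125), (342.2588195800781, 141.9053955078125), 57.22798538208008)
pipe [0.482 0.213 0.087] [-0.958 -0.284 -0.041] 0.17420098728685152 yaw -163.49814600377348
ears 140 [0.489 0.228 0.128] [0.476 0.212 0.112] [0.505 0.248 0.145]
```

move_arm:
  increments: "-13 -15 10 0 0 -4.7 0;-13 -15 10 0 0 -4.7 0;-13 -15 10 0 0 -4.7 0;-13 -15 10 0 0 -4.7 0;-13 -15 10 0 0 -4.7 0;-13 -15 10 0 0 -4.7 0;-13 -15 10 0 0 -4.7 0;-13 -15 10 0 0 -4.7 0"
  grip_force: 20

```text
time: 2.27
position: [0.5453, -0.1207, 0.3032]
tool_rot: [2.821, 1.381, 0.0]
ft_force: [0.7, -0.7, 0.3]
grip_width: 1.003
grip_force: 0.0
```

move_arm:
  increments: "-13 -15 0 0 0 -4.7 0;-13 -15 0 0 0 -4.7 0;-13 -15 0 0 0 -4.7 0;-13 -15 0 0 0 -4.7 0;-13 -15 0 0 0 -4.7 0;-13 -15 0 0 0 -4.7 0;-13 -15 0 0 0 -4.7 0;-13 -15 0 0 0 -4.7 0"

```text
time: 2.93
position: [0.4413, -0.2407, 0.3028]
tool_rot: [3.116, 0.398, 0.001]
ft_force: [0.0, 0.4, 0.5]
grip_width: 1.0
grip_force: 0.0
```

```bash
cat > look.py <<'E'
from h import *
import sys
def handles(im):
    w=cloud(im); f=im["frame"].astype(int)
    near=(abs(w[...,0]-.445)<.08)&(abs(w[...,1]+.24)<.08)
    q=w[near&(w[...,2]>.2)&(w[...,2]<.235)&(f.max(-1)<90)]
    k,lab,cen=cv2.kmeans(q.astype(np.float32),2,None,(3,50,1e-5),5,0)
    print(len(q),"handles",cen.round(4).tolist(),"mid",cen.mean(0).round(4)); d=cen[0]-cen[1]; print("yaw",np.degrees(np.arctan(-d[0]/d[1])))
E
python3 - <<'E'
from look import *
s=ctrl.get_state(); print(s["position"],s["joint_positions"],R.from_rotvec(s["tool_rot"]).as_matrix().round(3))
im=ctrl.get_image("wrist"); save(im,"w1"); print(im["position"])
handles(im)
for t in ["pliers","fork_seat","hanger_stand","pliers_lugs"]: print(t,[(np.round(r["centre"],3).tolist(),round(r["score"],2)) for r in ctrl.find_in(t,im)[:2]])
E
```

```text
[ 0.44128775 -0.24067487  0.30278137] [ 0.24250225 -0.02724788  0.20009827  1.68648616  0.00542701  1.48136263
 -0.8744345 ] [[ 0.968  0.252  0.   ]
 [ 0.252 -0.968 -0.   ]
 [ 0.     0.    -1.   ]]
[ 0.51917559 -0.22043956  0.46519108]
440 handles [[0.45969998836517334, -0.26010000705718994, 0.21400000154972076], [0.4440999925136566, -0.20579999685287476, 0.2134999930858612]] mid [ 0.4519 -0.2329  0.2138]
yaw 16.124054
pliers [([0.452, -0.232, 0.117], 0.66), ([0.456, -0.394, 0.072], 0.63)]
fork_seat [([0.443, -0.181, 0.103], 0.6)]
hanger_stand [([0.454, -0.186, 0.012], 0.63), ([0.443, -0.182, 0.103], 0.24)]
pliers_lugs [([0.45, -0.233, 0.117], 0.9), ([0.454, -0.393, 0.075], 0.56)]
```

View pics/w1.png

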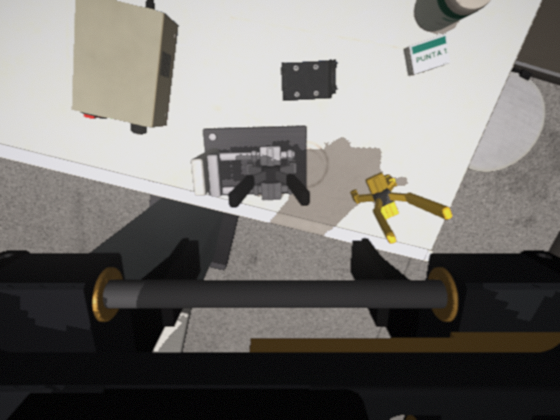

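The wrist view shows the handle tops at (240,190) and (295,188), in line with the tool. I'll align and descend now.

move_arm:
  increments: "3 2 -10 0 0 1 0;3 2 -15 0 0 0 0;2 2 -20 0 0 0 0;0 0 -20 0 0 0 0;0 0 -20 0 0 0 0;0 0 0 0 0 0 0;0 0 0 0 0 0 0;0 0 0 0 0 0 0"

```text
time: 3.85
position: [0.4509, -0.2337, 0.2183]
tool_rot: [3.111, 0.434, 0.001]
ft_force: [0.4, -0.4, -0.3]
grip_width: 1.003
grip_force: 0.0
```

```bash
python3 - <<'E'
from look import *
s=ctrl.get_state(); print(s["position"],s["ft_force"])
for c in ["wrist","side"]:
    im=ctrl.get_image(c); save(im,c+"2"); handles(im)
E
```

```text
[ 0.45090494 -0.23365258  0.21832454] [ 0.41937856 -0.37966763 -0.34919763]
1951 handles [[0.4645000100135803, -0.2669000029563904, 0.2198999971151352], [0.44440001249313354, -0.19699999690055847, 0.21969999372959137]] mid [ 0.4545 -0.2319  0.2198]
yaw 16.057737
235 handles [[0.4397999942302704, -0.19990000128746033, 0.21870000660419464], [0.4611000120639801, -0.27469998598098755, 0.22030000388622284]] mid [ 0.4505 -0.2373  0.2195]
yaw 15.887103
```

View pics/wrist2.png

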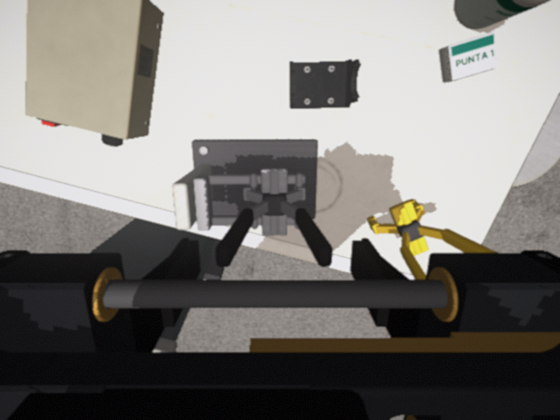

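Handle tops are at (225,255) and (322,258), centred between the fingers. I'll go down and close gently.

move_arm:
  increments: "0 0 -10 0 0 0.6 0;0 0 -10 0 0 0 0;0 0 -10 0 0 0 0;0 0 -10 0 0 0 0;0 0 -10 0 0 0 0;0 0 -7 0 0 0 0;0 0 0 0 0 0 0;0 0 0 0 0 0 60"
  grip_force: 20

```text
time: 4.62
position: [0.4497, -0.2339, 0.16]
tool_rot: [-3.109, -0.448, 0.002]
ft_force: [-0.3, 0.6, 0.1]
grip_width: 0.974
grip_force: 0.0
```

move_arm:
  increments: "0 0 0 0 0 0 75;0 0 0 0 0 0 80;0 0 0 0 0 0 84;0 0 0 0 0 0 88;0 0 0 0 0 0 88;0 0 0 0 0 0 92;0 0 0 0 0 0 92;0 0 0 0 0 0 92"

```text
time: 5.28
position: [0.4504, -0.2342, 0.161]
tool_rot: [3.109, 0.448, 0.001]
ft_force: [0.8, -1.0, 3.2]
grip_width: 0.648
grip_force: 7.6
```

move_arm:
  increments: "0 0 0 0 0 0 96;0 0 3 0 0 0 96;0 0 5 0 0 0 96;0 0 8 0 0 0 96;0 0 12 0 0 0 96;0 0 15 0 0 0 96;0 0 15 0 0 0 96;0 0 15 0 0 0 96"

```text
time: 5.95
position: [0.4499, -0.2339, 0.235]
tool_rot: [-3.109, -0.448, 0.0]
ft_force: [0.6, -1.5, -2.8]
grip_width: 0.627
grip_force: 7.3
```

move_arm:
  increments: "0 0 15 0 0 0 96;0 0 15 0 0 0 96;0 0 15 0 0 0 96;0 0 12 0 0 0 96;0 0 0 0 0 0 96;0 0 0 0 0 0 96;0 0 0 0 0 0 96;0 0 0 0 0 0 96"

```text
time: 6.62
position: [0.4494, -0.2337, 0.2894]
tool_rot: [-3.108, -0.448, 0.003]
ft_force: [-0.2, -0.2, -2.0]
grip_width: 0.626
grip_force: 7.3
```

```bash
python3 - <<'E'
from h import *
s=ctrl.get_state(); print(s["position"],s["ft_force"],s["grip_force"],s["grip_width"],s["joint_positions"])
im=ctrl.get_image("side"); save(im,"side3")
im=ctrl.get_image("scene"); 
for t in ["pliers","pliers_jaw","pliers_lugs"]: print(t,[(np.round(r["centre"],3).tolist(),round(r["score"],2)) for r in ctrl.find_in(t,im)[:3]])
E
```

```text
[ 0.44944045 -0.23373472  0.2894186 ] [-0.21880857 -0.19795299 -1.96269327] 7.2699292679317296 0.6262302772894176 [ 0.23369297 -0.01310834  0.19186754  1.69915313  0.00269912  1.4574462
 -0.85927839]
pliers [([0.449, -0.239, 0.244], 0.92), ([0.436, -0.4, 0.062], 0.71)]
pliers_jaw [([0.446, -0.238, 0.241], 0.95), ([0.443, -0.396, 0.071], 0.63)]
pliers_lugs [([0.44, -0.396, 0.069], 0.85), ([0.445, -0.236, 0.246], 0.68)]
```

View pics/side3.png

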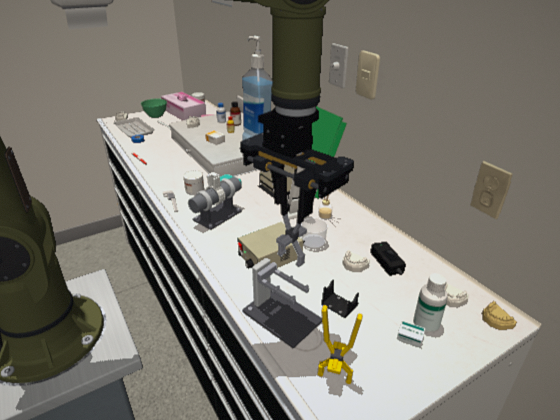

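move_arm:
  increments: "0 15 5 0 0 0 96;0 25 5 0 0 0 96;0 30 0 0 0 0 96;0 30 0 0 0 0 96;0 30 0 0 0 0 96;0 30 0 0 0 0 96;0 30 0 0 0 0 96;0 30 0 0 0 0 96"

```text
time: 7.53
position: [0.4497, -0.0126, 0.3006]
tool_rot: [3.109, 0.448, 0.0]
ft_force: [-0.1, -0.1, -2.1]
grip_width: 0.623
grip_force: 7.3
```

move_arm:
  increments: "0 30 0 0 0 0 96;-4 30 0 0 0 0 96;-4 30 0 0 0 0 96;-4 30 0 0 0 0 96;-4 30 0 0 0 0 96;-4 25 0 0 0 0 96;0 15 0 0 0 0 96;0 0 0 0 0 0 96"

```text
time: 8.2
position: [0.4289, 0.1804, 0.3005]
tool_rot: [-3.106, -0.458, -0.0]
ft_force: [-0.4, -0.6, -1.7]
grip_width: 0.624
grip_force: 7.3
```

move_arm:
  increments: "0 10 0 0 0 0 96;0 5 0 0 0 0 96;0 0 0 0 0 0 96;0 0 0 0 0 0 96;0 0 0 0 0 0 96;0 0 0 0 0 0 96;0 0 0 0 0 0 96;0 0 0 0 0 0 96"

```text
time: 8.87
position: [0.4301, 0.1906, 0.3007]
tool_rot: [3.11, 0.447, 0.0]
ft_force: [0.0, 0.7, -2.1]
grip_width: 0.627
grip_force: 7.3
```

```bash
python3 - <<'E'
from h import *
s=ctrl.get_state(); print(s["position"],s["tool_rot"],s["ft_force"],s["grip_force"],s["grip_width"],s["joint_positions"])
im=ctrl.get_image("wrist"); save(im,"w4"); w=cloud(im)
for t in ["clip_ear","clip_mid","pipe_joint","pliers_jaw"]: print(t,[(np.round(r["centre"],3).tolist(),round(r["score"],2)) for r in ctrl.find_in(t,im)[:3]])
np.savez("w4.npz",w=w,f=im["frame"])
E
```

```text
[0.4301388  0.19062862 0.30065672] [3.10953145e+00 4.47046402e-01 2.36189732e-04] [ 0.01748051  0.71702297 -2.09443219] 7.271120504883584 0.627282466511212 [-0.14125752 -0.08095291 -0.30983251  1.73904567 -0.02462878  1.47957245
 -1.7331177 ]
clip_ear [([0.48, 0.247, 0.136], 0.83), ([0.482, 0.245, 0.129], 0.51)]
clip_mid [([0.489, 0.233, 0.136], 0.93), ([0.426, 0.195, 0.268], 0.41)]
pipe_joint [([0.427, 0.196, 0.261], 0.59), ([0.503, 0.235, 0.093], 0.55)]
pliers_jaw [([0.428, 0.196, 0.265], 0.76)]
```

View pics/w4.png

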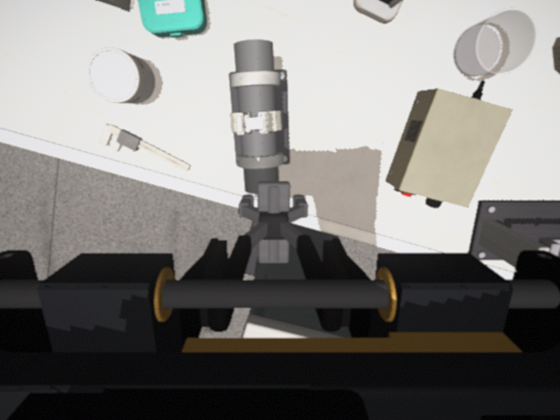

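The clip ears show at about (255,120), and the jaw tips at (247,205) and (300,205). I'll measure both from the depth.

```bash
python3 - <<'E'
import numpy as np, cv2
d=np.load("w4.npz");w=d["w"]
n=np.array([-np.sin(np.radians(16.5)),np.cos(np.radians(16.5))]); a=np.array([n[1],-n[0]])
def box(u0,u1,v0,v1,zl,zh):
    q=w[v0:v1,u0:u1].reshape(-1,3); return q[(q[:,2]>zl)&(q[:,2]<zh)]
q=box(200,300,80,190,.124,.15); s=q[:,:2]@n; t=q[:,:2]@a
print("ears",len(q),q.mean(0).round(4),"n",np.percentile(s,[1,10,50,90,99]).round(4),"a",np.percentile(t,[2,50,98]).round(4),"z",np.percentile(q[:,2],[2,50,90,98]).round(4))
print(np.histogram(s,12))
p=box(225,300,60,190,.07,.105);c0=p.mean(0);vt=np.linalg.svd(p-c0,full_matrices=False)[2];print("pipe",c0.round(4),"yaw",np.degrees(np.arctan(vt[0][1]/vt[0][0])),"n",np.percentile(p[:,:2]@n,[2,98]).round(4))
for nm,u0,u1,v0,v1 in [("jawL",235,262,190,235),("jawR",286,312,190,235),("hinge",255,292,178,265)]:
    q=box(u0,u1,v0,v1,.1,.32);s=q[:,:2]@n;t=q[:,:2]@a
    print(nm,len(q),q.mean(0).round(4),"n",np.percentile(s,[2,50,98]).round(4),"a",np.percentile(t,[2,50,98]).round(4),"z",np.percentile(q[:,2],[2,25,50,75,98]).round(4))
tc=np.array([.4301,.1906]);print("tcp n a",tc@n,tc@a)
print("clip target jaws at",)
E
```

```text
ears 590 [0.4896 0.2328 0.1384] n [0.0682 0.0701 0.0849 0.0974 0.1003] a [0.5253 0.5356 0.5452] z [0.128  0.1396 0.1427 0.1434]
(array([64, 64, 60, 36, 28, 38, 45, 47, 32, 69, 60, 47]), array([0.0681929 , 0.07091111, 0.07362932, 0.07634753, 0.07906574,
       0.08178395, 0.08450216, 0.08722037, 0.08993858, 0.09265679,
       0.095375  , 0.09809321, 0.10081142]))
pipe [0.4908 0.229  0.0944] yaw 18.23095842399665 n [0.0552 0.1082]
jawL 706 [0.4295 0.2098 0.2292] n [0.0703 0.0785 0.0912] a [0.4615 0.4707 0.4908] z [0.1882 0.2102 0.2242 0.246  0.2748]
jawR 650 [0.4389 0.1761 0.2279] n [0.033  0.0446 0.0524] a [0.4608 0.4704 0.4901] z [0.1875 0.2096 0.222  0.2455 0.2744]
hinge 2793 [0.4325 0.1925 0.2488] n [0.0496 0.0617 0.0737] a [0.4365 0.4707 0.4975] z [0.2285 0.2453 0.2465 0.2529 0.2701]
tcp n a 0.06059604170872046 0.4665216926673775
clip target jaws at
```

move_arm:
  increments: "10 7 0 0 0 0 96;15 10 0 0 0 0 96;15 10 0 0 0 0 96;12 9 0 0 0 0 96;7 5 0 0 0 0 96;0 0 0 0 0 0 96;0 0 0 0 0 0 96;0 0 0 0 0 0 96"

```text
time: 9.78
position: [0.4885, 0.2315, 0.3006]
tool_rot: [3.109, 0.448, -0.001]
ft_force: [-0.4, -0.4, -2.0]
grip_width: 0.621
grip_force: 7.3
```

move_arm:
  increments: "0 0 -8 0 0 0.5 96;0 0 -8 0 0 0 96;0 0 -8 0 0 0 96;0 0 -6 0 0 0 96;0 0 0 0 0 0 96;0 0 0 0 0 0 96;0 0 0 0 0 0 96;0 0 0 0 0 0 96"

```text
time: 10.45
position: [0.4892, 0.2321, 0.271]
tool_rot: [-3.107, -0.462, -0.001]
ft_force: [-0.3, -0.2, -1.3]
grip_width: 0.623
grip_force: 7.3
```

```bash
python3 - <<'E'
from h import *
s=ctrl.get_state(); print(s["position"],s["tool_rot"],s["ft_force"],s["grip_force"],s["grip_width"])
A=ctrl.get_image("side");B=ctrl.get_image("scene");C=ctrl.get_image("wrist")
def crop(im,x):
    u,v=project(im,x); 
    return u,v
def project(im,x):
    p=rot(im).T@(np.array(x)-np.array(im["position"])); return int(im["fx"]*p[0]/p[2]+im["cx"]),int(im["fy"]*p[1]/p[2]+im["cy"])
t=[]
for im in (A,B):
    u,v=project(im,[.488,.232,.16]); k=im["frame"][v-40:v+40,u-40:u+40,::-1]; t.append(cv2.resize(k,(400,400),interpolation=cv2.INTER_CUBIC))
cv2.imwrite("pics/c5.png",np.hstack(t)); save(C,"w5"); np.savez("w5.npz",w=cloud(C))
E
```

```text
[0.48924613 0.23211922 0.2710395 ] [-3.10732154e+00 -4.61678033e-01 -1.17218425e-03] [-0.28432336 -0.19572678 -1.33085552] 7.271231213235296 0.6234232264781269
```

View pics/c5.png

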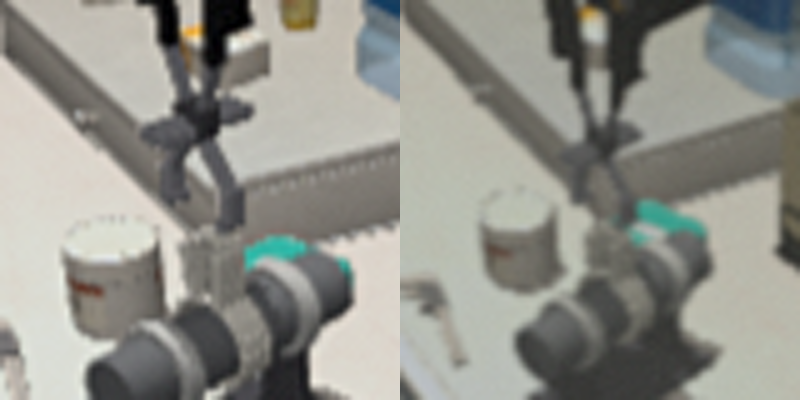

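View pics/w5.png

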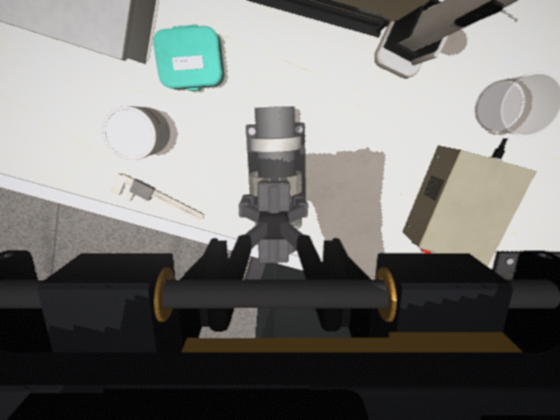

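```bash
cat > m.py <<'E'
from h import *
n=np.array([-np.sin(np.radians(16.6)),np.cos(np.radians(16.6))]); a=np.array([n[1],-n[0]])
for c in ["side","scene","wrist"]:
    im=ctrl.get_image(c);w=cloud(im).reshape(-1,3)
    s=w[:,:2]@n; t=w[:,:2]@a
    k=(abs(s-.084)<.045)&(abs(t-.535)<.03)
    for nm,zl,zh in [("ears",.115,.147),("jaw",.15,.178),("jawlow",.148,.165)]:
        m=k&(w[:,2]>zl)&(w[:,2]<zh)
        for sg,mm in (("-",m&(s<.084)),("+",m&(s>=.084))):
            if mm.sum()>4: print(c,nm,sg,mm.sum(),"n",np.percentile(s[mm],[3,50,97]).round(4),"a",np.percentile(t[mm],[3,50,97]).round(4),"z",np.percentile(w[mm,2],[3,97]).round(4))
p=np.array(ctrl.get_state()["position"][:2]);print("tcp",p@n,p@a)
E
python3 m.py
```

```text
side ears - 72 n [0.0657 0.0697 0.0788] a [0.5259 0.5353 0.5469] z [0.1157 0.1442]
side ears + 47 n [0.0855 0.0917 0.099 ] a [0.5245 0.5311 0.5413] z [0.1164 0.143 ]
side jaw - 42 n [0.0525 0.0565 0.0644] a [0.5253 0.5314 0.54  ] z [0.1547 0.177 ]
side jaw + 40 n [0.1018 0.1048 0.1116] a [0.5256 0.5311 0.54  ] z [0.1569 0.1766]
side jawlow - 20 n [0.053  0.0569 0.0639] a [0.5252 0.5301 0.5408] z [0.1536 0.1641]
side jawlow + 19 n [0.1017 0.1041 0.1111] a [0.5255 0.5317 0.5414] z [0.1567 0.1648]
scene ears - 40 n [0.0647 0.0684 0.0807] a [0.5242 0.5325 0.5434] z [0.1157 0.1433]
scene ears + 33 n [0.0854 0.0908 0.0961] a [0.5219 0.5294 0.5424] z [0.1153 0.1414]
scene jaw - 24 n [0.0518 0.0558 0.0653] a [0.5246 0.5284 0.5389] z [0.1554 0.1762]
scene jaw + 25 n [0.0988 0.1043 0.1121] a [0.5239 0.5282 0.5384] z [0.1562 0.1755]
scene jawlow - 12 n [0.0522 0.0565 0.0641] a [0.5246 0.5272 0.5391] z [0.1552 0.1644]
scene jawlow + 12 n [0.0988 0.103  0.1103] a [0.5239 0.5278 0.5382] z [0.1559 0.1645]
wrist ears - 17 n [0.0668 0.0678 0.0755] a [0.5278 0.5453 0.5473] z [0.116  0.1285]
wrist jaw - 110 n [0.0559 0.0621 0.0658] a [0.5341 0.5405 0.5416] z [0.1566 0.1769]
wrist jaw + 112 n [0.1025 0.1062 0.1124] a [0.5337 0.5405 0.5418] z [0.1576 0.1769]
wrist jawlow - 66 n [0.0567 0.0636 0.0659] a [0.5331 0.5407 0.5417] z [0.1565 0.1648]
wrist jawlow + 68 n [0.1024 0.1048 0.1119] a [0.5333 0.5406 0.5418] z [0.1572 0.1646]
tcp 0.08263512808022236 0.535007820684141
```

move_arm:
  increments: "0 1 0 0 0 0 92;0 0 -6 0 0 0 92;0 0 -6 0 0 0 92;0 0 -4 0 0 0 92;0 0 -2 0 0 0 92;0 0 0 0 0 0 92;0 0 0 0 0 0 92;0 0 0 0 0 0 92"

```text
time: 11.42
position: [0.4892, 0.233, 0.2528]
tool_rot: [-3.107, -0.462, -0.001]
ft_force: [0.1, 0.1, -1.6]
grip_width: 0.643
grip_force: 7.2
```

move_arm:
  increments: "0 0 -3 0 0 0 92;0 0 -3 0 0 0 92;0 0 -3 0 0 0 92;0 0 -3 0 0 0 92;0 0 -3 0 0 0 92;0 0 -3 0 0 0 92;0 0 -2 0 0 0 92;0 0 0 0 0 0 92"

```text
time: 12.08
position: [0.4887, 0.2328, 0.2319]
tool_rot: [3.107, 0.462, -0.002]
ft_force: [-0.2, 0.1, -2.1]
grip_width: 0.642
grip_force: 7.2
```

```bash
sed -i 's/("ears",.115,.147),("jaw",.15,.178),("jawlow",.148,.165)/("ears",.135,.147),("lo",.112,.135)/' m.py; python3 m.py; python3 - <<'E'
from h import *
s=ctrl.get_state(); print(s["position"],s["ft_force"],s["grip_force"])
A=ctrl.get_image("side");cv2.imwrite("pics/c6.png",cv2.resize(A["frame"][150:230,175:275,::-1],(800,600),interpolation=cv2.INTER_CUBIC))
E
```

```text
side ears - 35 n [0.054  0.0591 0.0815] a [0.5252 0.5307 0.5387] z [0.1355 0.1466]
side ears + 26 n [0.0849 0.1025 0.1127] a [0.5255 0.5305 0.5414] z [0.1357 0.1453]
side lo - 50 n [0.0541 0.0582 0.0737] a [0.5257 0.5286 0.5402] z [0.1143 0.1344]
side lo + 62 n [0.0885 0.0934 0.1115] a [0.525  0.529  0.5404] z [0.1147 0.1338]
scene ears - 20 n [0.0536 0.0608 0.0807] a [0.5245 0.5311 0.5355] z [0.1377 0.1459]
scene ears + 16 n [0.0853 0.0987 0.1113] a [0.5241 0.5305 0.5392] z [0.1358 0.1437]
scene lo - 29 n [0.0523 0.0597 0.0703] a [0.523  0.5262 0.5374] z [0.1162 0.1347]
scene lo + 36 n [0.0865 0.0928 0.109 ] a [0.5234 0.5284 0.5395] z [0.1138 0.1334]
wrist ears - 166 n [0.0555 0.0596 0.0704] a [0.5288 0.5385 0.5437] z [0.1351 0.1467]
wrist ears + 137 n [0.1046 0.1113 0.115 ] a [0.5283 0.5381 0.541 ] z [0.1363 0.1463]
wrist lo - 116 n [0.0567 0.0644 0.07  ] a [0.5349 0.5408 0.5469] z [0.1188 0.1347]
wrist lo + 103 n [0.0998 0.1071 0.1138] a [0.5345 0.541  0.5437] z [0.1192 0.1341]
tcp 0.08358854703260232 0.5353157103718881
[0.48912485 0.23303826 0.23272289] [ 0.28332442 -0.26499048 -1.0800758 ] 7.231263819267042
```

View pics/c6.png

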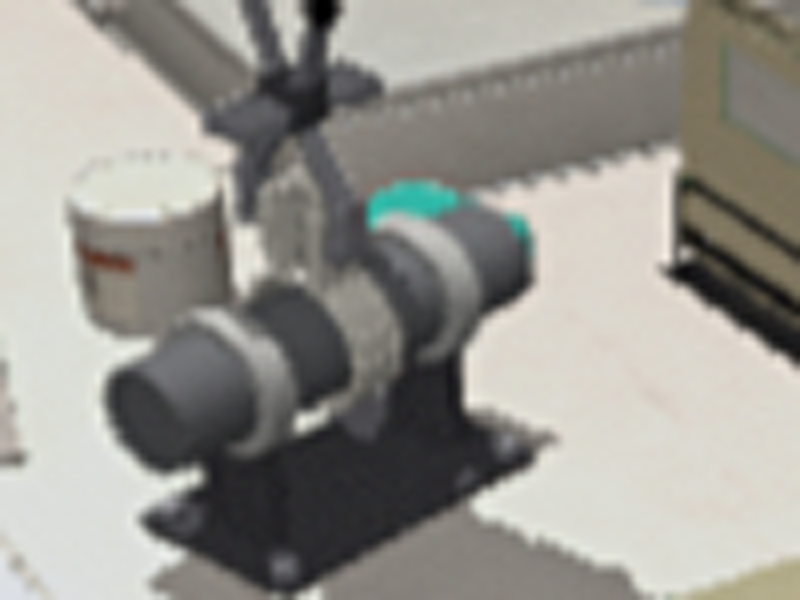

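The jaws straddle the ears, with the near roller outside the near ear in the crop at (345,240). I'll squeeze gently.

move_arm:
  increments: "0 0 0 0 0 0 97;0 0 0 0 0 0 102;0 0 0 0 0 0 107;0 0 0 0 0 0 112;0 0 0 0 0 0 117;0 0 0 0 0 0 122;0 0 0 0 0 0 126;0 0 0 0 0 0 130"
  grip_force: 30

```text
time: 12.95
position: [0.4892, 0.2326, 0.2327]
tool_rot: [3.107, 0.461, 0.0]
ft_force: [0.2, -1.9, -0.6]
grip_width: 0.506
grip_force: 8.2
```

move_arm:
  increments: "0 0 0 0 0 0 132;0 0 0 0 0 0 134;0 0 0 0 0 0 136;0 0 0 0 0 0 138;0 0 0 0 0 0 140;0 0 0 0 0 0 142;0 0 0 0 0 0 144;0 0 0 0 0 0 146"

```text
time: 13.62
position: [0.4892, 0.2331, 0.2329]
tool_rot: [-3.107, -0.462, -0.001]
ft_force: [1.7, -1.9, 3.6]
grip_width: 0.44
grip_force: 20.1
```

move_arm:
  increments: "0 0 0 0 0 0 148;0 0 0 0 0 0 150;0 0 0 0 0 0 152;0 0 0 0 0 0 154;0 0 0 0 0 0 156;0 0 0 0 0 0 157;0 0 0 0 0 0 158;0 0 0 0 0 0 158"

```text
time: 14.28
position: [0.4894, 0.2331, 0.2333]
tool_rot: [-3.107, -0.462, -0.002]
ft_force: [0.4, -2.6, 6.1]
grip_width: 0.418
grip_force: 30.0
```

```bash
python3 m.py; python3 - <<'E'
from h import *
s=ctrl.get_state(); print(s["position"],s["ft_force"],s["torque"],s["grip_force"],s["grip_width"])
n=np.array([-np.sin(np.radians(16.6)),np.cos(np.radians(16.6))]); a=np.array([n[1],-n[0]])
for c in ["side","wrist"]:
    im=ctrl.get_image(c);w=cloud(im).reshape(-1,3);s=w[:,:2]@n;t=w[:,:2]@a
    for nm,lo,hi in (("lug-",-.033,-.02),("lug+",.02,.033)):
        m=(abs(s-.0836)<.012)&(t-.5353>lo)&(t-.5353<hi)&(w[:,2]>.14)&(w[:,2]<.2)
        if m.sum()>3: print(c,nm,m.sum(),np.percentile(w[m,2],[5,50,95]).round(4),"n",np.percentile(s[m],[5,95]).round(4))
    for h in np.arange(.105,.150,.005):
        m=(abs(s-.084)<.045)&(abs(t-.535)<.014)&(abs(w[:,2]-h)<.0025)
        if m.sum()>2: print(c,round(h,3),np.sort(s[m]*1000).round(0).astype(int).tolist()[::max(1,m.sum()//12)])
cv2.imwrite("pics/side7.png",cv2.resize(im["frame"][:,:,::-1],None,fx=1,fy=1))
A=ctrl.get_image("side");B=ctrl.get_image("scene");cv2.imwrite("pics/c7.png",cv2.resize(A["frame"][155:215,185:255,::-1],(800,600),interpolation=cv2.INTER_CUBIC))
E
```

```text
side ears - 31 n [0.0567 0.0638 0.0803] a [0.5263 0.5321 0.5394] z [0.1357 0.1469]
side ears + 24 n [0.0841 0.0961 0.1062] a [0.527  0.5303 0.5385] z [0.1359 0.1449]
side lo - 57 n [0.0572 0.0622 0.0763] a [0.5249 0.529  0.5401] z [0.1136 0.1343]
side lo + 50 n [0.0873 0.0917 0.1082] a [0.5244 0.5284 0.5387] z [0.1131 0.1347]
scene ears - 20 n [0.0555 0.0602 0.0821] a [0.5253 0.5301 0.5378] z [0.1359 0.1457]
scene ears + 16 n [0.0857 0.0924 0.1046] a [0.5235 0.5299 0.5377] z [0.1355 0.1427]
scene lo - 35 n [0.0558 0.064  0.0761] a [0.5231 0.5277 0.5389] z [0.1137 0.1336]
scene lo + 28 n [0.0863 0.0926 0.1057] a [0.5228 0.5274 0.54  ] z [0.1142 0.1339]
wrist ears - 139 n [0.0577 0.0617 0.0681] a [0.5287 0.5367 0.5403] z [0.1356 0.1463]
wrist ears + 147 n [0.099  0.1056 0.1103] a [0.5286 0.5366 0.5402] z [0.136  0.1465]
wrist lo - 91 n [0.0598 0.0653 0.0685] a [0.535  0.5405 0.5415] z [0.1128 0.1341]
wrist lo + 92 n [0.0982 0.102  0.1076] a [0.5365 0.5404 0.5448] z [0.1134 0.1345]
tcp 0.08362799383500369 0.5355823753107793
[0.48936914 0.23315225 0.23324863] [ 0.37002578 -1.33359296  4.
[... 976 characters left out ...]
 lug- 432 [0.1752 0.1766 0.1783] n [0.0731 0.0941]
wrist lug+ 538 [0.1696 0.1756 0.1776] n [0.0732 0.0944]
wrist 0.11 [64, 66, 102, 104]
wrist 0.115 [61, 62, 63, 64, 64, 64, 65, 66, 66, 67, 68, 100, 101, 102, 103, 103, 104, 105, 106, 107]
wrist 0.12 [60, 62, 63, 65, 67, 68, 68, 68, 69, 100, 100, 101, 103, 104, 105, 107]
wrist 0.125 [60, 62, 63, 64, 65, 67, 68, 68, 100, 100, 100, 101, 102, 103, 105, 107]
wrist 0.13 [59, 61, 63, 65, 66, 66, 67, 67, 100, 100, 101, 103, 105, 106, 107]
wrist 0.135 [57, 58, 59, 59, 62, 66, 98, 98, 103, 106, 108, 109, 110]
wrist 0.14 [58, 60, 60, 61, 62, 63, 68, 103, 106, 107, 108, 108, 109]
wrist 0.145 [62, 63, 64, 64, 65, 66, 69, 99, 102, 103, 104, 104, 105, 106]
```

move_arm:
  increments: "0 0 0 0 0 0 145;0 0 0 0 0 0 135;0 0 0 0 0 0 125;0 0 0 0 0 0 120;0 0 4 0 0 0 120;0 0 4 0 0 0 120;0 0 0 0 0 0 120;0 0 0 0 0 0 120"
  grip_force: 32

```text
time: 15.3
position: [0.4889, 0.2334, 0.2408]
tool_rot: [-3.107, -0.462, -0.0]
ft_force: [-0.8, 0.6, -1.1]
grip_width: 0.533
grip_force: 8.1
```

move_arm:
  increments: "0 0 0 0 0 0 126;0 0 0 0 0 0 131;0 0 0 0 0 0 135;0 0 0 0 0 0 138;0 0 0 0 0 0 141;0 0 0 0 0 0 144;0 0 0 0 0 0 146;0 0 0 0 0 0 146"

```text
time: 15.97
position: [0.4896, 0.2326, 0.2412]
tool_rot: [3.107, 0.461, 0.002]
ft_force: [0.2, -1.3, 4.2]
grip_width: 0.431
grip_force: 25.6
```

move_arm:
  increments: "0 0 0 0 0 0 148;0 0 0 0 0 0 149;0 0 0 0 0 0 150;0 0 0 0 0 0 151;0 0 0 0 0 0 152;0 0 0 0 0 0 152;0 0 0 0 0 0 152;0 0 0 0 0 0 152"

```text
time: 16.63
position: [0.4899, 0.2328, 0.2419]
tool_rot: [3.107, 0.461, 0.004]
ft_force: [0.9, -1.2, 6.2]
grip_width: 0.412
grip_force: 22.5
```

```bash
python3 m.py
```

```text
side ears - 32 n [0.0562 0.0606 0.0819] a [0.5266 0.5315 0.5387] z [0.1358 0.1466]
side ears + 34 n [0.0845 0.0965 0.1059] a [0.5261 0.5317 0.5395] z [0.1357 0.1459]
side lo - 48 n [0.0579 0.0697 0.0768] a [0.5248 0.5289 0.5446] z [0.1125 0.1342]
side lo + 42 n [0.0857 0.0901 0.1055] a [0.5238 0.5273 0.5346] z [0.115  0.1342]
scene ears - 21 n [0.053  0.0631 0.0818] a [0.5242 0.5298 0.5376] z [0.1365 0.1466]
scene ears + 20 n [0.0851 0.0942 0.107 ] a [0.5228 0.5282 0.5354] z [0.1362 0.1459]
scene lo - 23 n [0.0586 0.0669 0.0769] a [0.5226 0.526  0.5351] z [0.1142 0.1336]
scene lo + 25 n [0.085  0.0903 0.1036] a [0.5225 0.5262 0.5355] z [0.1131 0.1342]
wrist ears - 96 n [0.0573 0.0602 0.0667] a [0.5268 0.5384 0.5398] z [0.1362 0.1466]
wrist ears + 98 n [0.0993 0.1064 0.1091] a [0.5266 0.538  0.5398] z [0.1354 0.1469]
wrist lo - 55 n [0.0604 0.0653 0.0681] a [0.5346 0.5396 0.5406] z [0.122  0.1344]
wrist lo + 53 n [0.0984 0.1012 0.106 ] a [0.5338 0.5395 0.5405] z [0.1226 0.1341]
tcp 0.08322147213534861 0.5360204358259684
```

move_arm:
  increments: "0 0 0 0 0 0 153;0 0 0 0 0 0 154;0 0 0 0 0 0 155;0 0 0 0 0 0 156;0 0 0 0 0 0 157;0 0 0 0 0 0 158;0 0 0 0 0 0 158;0 0 0 0 0 0 158"

```text
time: 17.45
position: [0.4892, 0.2327, 0.2406]
tool_rot: [3.107, 0.461, 0.0]
ft_force: [0.7, -0.7, 4.3]
grip_width: 0.39
grip_force: 19.1
```

move_arm:
  increments: "0 0 0 0 0 0 160;0 0 0 0 0 0 161;0 0 0 0 0 0 162;0 0 0 0 0 0 163;0 0 0 0 0 0 164;0 0 0 0 0 0 165;0 0 0 0 0 0 166;0 0 0 0 0 0 166"
  grip_force: 28

```text
time: 18.12
position: [0.4887, 0.2329, 0.24]
tool_rot: [3.107, 0.462, -0.002]
ft_force: [0.0, -1.9, -2.8]
grip_width: 0.356
grip_force: 14.4
```

move_arm:
  increments: "0 0 0 0 0 0 167;0 0 0 0 0 0 168;0 0 0 0 0 0 169;0 0 0 0 0 0 170;0 0 0 0 0 0 171;0 0 0 0 0 0 172;0 0 0 0 0 0 172;0 0 0 0 0 0 172"

```text
time: 18.78
position: [0.4889, 0.2329, 0.2404]
tool_rot: [3.107, 0.462, -0.001]
ft_force: [1.1, -0.9, -3.8]
grip_width: 0.334
grip_force: 21.5
```

move_arm:
  increments: "0 0 0 0 0 0 173;0 0 0 0 0 0 173;0 0 0 0 0 0 173;0 0 0 0 0 0 173;0 0 0 0 0 0 170;0 0 0 0 0 0 165;0 0 0 0 0 0 160;0 0 0 0 0 0 155"
  grip_force: 26

```text
time: 19.45
position: [0.4891, 0.2335, 0.241]
tool_rot: [-3.107, -0.462, -0.001]
ft_force: [0.4, -0.7, -1.5]
grip_width: 0.381
grip_force: 13.7
```

move_arm:
  increments: "0 0 0 0 0 0 145;0 0 0 0 0 0 135;0 0 0 0 0 0 125;0 0 0 0 0 0 115;0 0 0 0 0 0 107;0 0 0 0 0 0 100;0 0 0 0 0 0 96;0 0 0 0 0 0 96"

```text
time: 20.12
position: [0.489, 0.233, 0.2406]
tool_rot: [3.107, 0.462, -0.0]
ft_force: [-0.2, 0.1, -2.2]
grip_width: 0.614
grip_force: 7.3
```

```bash
python3 - <<'E'
from h import *
s=ctrl.get_state(); print(s["position"],s["ft_force"],s["grip_force"],s["grip_width"])
n=np.array([-np.sin(np.radians(16.6)),np.cos(np.radians(16.6))]); a=np.array([n[1],-n[0]])
for c in ["side","scene"]:
    im=ctrl.get_image(c);w=cloud(im).reshape(-1,3);f=im["frame"].reshape(-1,3).astype(int);s=w[:,:2]@n;t=w[:,:2]@a
    for h in np.arange(.105,.150,.005):
        m=(abs(s-.084)<.045)&(abs(t-.535)<.014)&(abs(w[:,2]-h)<.0025)
        if m.sum()>2:
            o=np.argsort(s[m]); print(c,round(h,3),[(int(x),int(y)) for x,y in zip(s[m][o]*1000,f[m].mean(1)[o])][::max(1,m.sum()//12)])
E
```

```text
[0.48900713 0.23296693 0.24055227] [-0.23468516  0.10213456 -2.15880178] 7.275367022702994 0.6140696036433315
side 0.105 [(61, 140), (64, 150), (67, 150), (70, 122), (70, 101), (70, 112), (71, 133), (72, 118), (73, 113), (78, 128), (83, 102), (86, 131), (90, 176)]
side 0.11 [(70, 112), (71, 117), (72, 113), (72, 132), (72, 110), (73, 132), (74, 111), (75, 101), (75, 119), (75, 114), (85, 130), (87, 165), (90, 154)]
side 0.115 [(71, 96), (71, 130), (71, 98), (71, 113), (72, 116), (72, 107), (76, 115), (80, 101), (84, 110), (86, 126), (87, 138)]
side 0.12 [(71, 126), (71, 108), (75, 116), (77, 120), (81, 119), (82, 109), (83, 125), (86, 122), (87, 124), (89, 123)]
side 0.125 [(56, 71), (56, 69), (57, 79), (57, 78), (58, 74), (61, 91), (70, 118), (70, 114), (71, 100), (73, 115), (73, 109), (75, 125), (81, 126), (86, 116), (86, 110), (87, 128), (91, 180), (93, 170), (103, 77), (105, 94), (110, 125)]
side 0.13 [(55, 74), (56, 74), (56, 81), (65, 86), (72, 113), (74, 131), (78, 125), (85, 102), (86, 130), (99, 80), (101, 80), (104, 109)]
side 0.135 [(52, 80), (52, 85), (55, 83), (56, 70), 
[... 1219 characters left out ...]
03), (75, 98), (80, 108), (85, 112), (90, 124), (90, 116), (100, 92), (101, 105), (105, 92), (106, 76), (106, 88)]
scene 0.135 [(52, 79), (54, 74), (56, 85), (57, 77), (61, 86), (74, 108), (75, 110), (79, 117), (80, 116), (88, 115), (89, 113), (90, 129), (93, 117), (104, 113), (105, 75)]
scene 0.14 [(53, 74), (58, 86), (71, 106), (74, 114), (75, 103), (76, 113), (77, 118), (80, 121), (82, 115), (83, 123), (83, 125), (85, 127), (87, 109), (87, 121), (91, 122), (95, 127), (98, 93), (102, 108), (103, 87), (103, 72), (105, 86)]
scene 0.145 [(52, 89), (52, 96), (52, 77), (53, 75), (55, 82), (56, 125), (58, 88), (59, 98), (60, 91), (87, 134), (87, 122), (102, 94), (103, 105), (104, 82), (104, 75)]
```

Clip is shut: the ears measure 71 to 91 mm across, about 20 mm, with the jaws open. I'll carry the pliers back.

move_arm:
  increments: "0 0 8 0 0 -0.5 96;0 0 15 0 0 0 96;0 0 20 0 0 0 96;0 0 15 0 0 0 96;0 -10 2 0 0 0 96;0 -20 0 0 0 0 96;-2 -30 0 0 0 0 96;-4 -30 0 0 0 0 96"
  grip_force: 20

```text
time: 20.88
position: [0.4828, 0.1416, 0.3]
tool_rot: [3.109, 0.45, -0.001]
ft_force: [0.8, -0.6, -1.3]
grip_width: 0.625
grip_force: 7.3
```

move_arm:
  increments: "-4 -30 0 0 0 0 96;-4 -30 0 0 0 0 96;-4 -30 0 0 0 0 96;-4 -30 0 0 0 0 96;-4 -30 0 0 0 0 96;-4 -30 0 0 0 0 96;-4 -30 0 0 0 0 96;-4 -30 0 0 0 0 96"

```text
time: 21.55
position: [0.4499, -0.0992, 0.3003]
tool_rot: [3.11, 0.447, -0.001]
ft_force: [0.2, 0.2, -2.4]
grip_width: 0.622
grip_force: 7.3
```

move_arm:
  increments: "-1 -30 0 0 0 0 96;0 -30 0 0 0 0 96;0 -27 0 0 0 0 96;0 -20 0 0 0 0 96;0 -15 0 0 0 0 96;0 -10 0 0 0 0 96;0 -5 0 0 0 0 96;0 0 0 0 0 0 96"

```text
time: 22.22
position: [0.4495, -0.2349, 0.3002]
tool_rot: [-3.11, -0.445, 0.001]
ft_force: [-0.3, 0.4, -2.1]
grip_width: 0.625
grip_force: 7.3
```

```bash
cat > f.py <<'E'
from h import *
n=np.array([-np.sin(np.radians(16)),np.cos(np.radians(16))]); a=np.array([n[1],-n[0]])
s0=ctrl.get_state(); print(s0["position"],s0["tool_rot"],s0["ft_force"],s0["grip_force"],s0["grip_width"])
o=np.array([.450,-.234]); tp=np.array(s0["position"][:2])-o; print("tcp rel n,a",tp@n,tp@a)
for c in ["side","scene","wrist"]:
    im=ctrl.get_image(c);w=cloud(im).reshape(-1,3);d=w[:,:2]-o;s=d@n;t=d@a
    def P(nm,m):
        if m.sum()>4: print(c,nm,m.sum(),"n",(np.percentile(s[m],[3,50,97])*1000).round(1),"a",(np.percentile(t[m],[3,50,97])*1000).round(1),"z",(np.percentile(w[m,2],[3,50,97])*1000).round(1))
    b=(abs(t)<.045)&(s>-.06)&(s<.045)
    P("arm a-",b&(t<0)&(abs(w[:,2]-.102)<.008)); P("arm a+",b&(t>0)&(abs(w[:,2]-.102)<.008))
    zt=s0["position"][2]-.058
    P("lug a-",(abs(s)<.03)&(t<-.02)&(t>-.045)&(abs(w[:,2]-zt)<.01));P("lug a+",(abs(s)<.03)&(t>.02)&(t<.045)&(abs(w[:,2]-zt)<.01))
    P("jaw n-",(abs(t)<.03)&(s<0)&(s>-.05)&(abs(w[:,2]-zt+.048)<.012));P("jaw n+",(abs(t)<.03)&(s>0)&(s<.05)&(abs(w[:,2]-zt+.048)<.012))
E
python3 f.py
```

```text
[ 0.44945907 -0.2349324   0.30022875] [-3.10970863e+00 -4.45312558e-01  1.05569041e-03] [-0.30672687  0.41355738 -2.10683114] 7.258035035281409 0.6250717023789764
tcp rel n,a -0.0007471797966452302 -0.0007769828914932859
side arm a- 180 n [-27.3   5.2  41.5] a [-24.9 -22.  -15.2] z [ 94.8  99.9 105.5]
side arm a+ 174 n [-26.    5.9  43. ] a [15.5 19.3 25.6] z [ 94.6  99.8 106.1]
side lug a- 111 n [-13.2  -3.5   9.3] a [-34.1 -30.6 -20.8] z [238.4 244.7 247.9]
side lug a+ 31 n [-12.8  -9.2  -0.6] a [20.8 24.7 29.7] z [237.1 244.6 247.6]
side jaw n- 73 n [-30.8 -28.5 -21.3] a [-10.8  -8.3   3.4] z [184.8 195.6 205. ]
side jaw n+ 77 n [17.2 20.8 27.7] a [-11.7  -7.4   3.5] z [186.9 193.8 204.6]
scene arm a- 88 n [-28.    5.   41.9] a [-28.1 -23.  -18. ] z [ 94.7  99.  105.7]
scene arm a+ 82 n [-27.3   6.5  42.7] a [13.7 17.8 24.3] z [ 95.8  99.3 105.4]
scene lug a- 57 n [-12.6  -2.7  10.9] a [-35.3 -30.6 -20.7] z [236.9 244.3 248.3]
scene lug a+ 14 n [-13.1  -7.8   5.3] a [20.3 22.9 28.5] z [240.2 244.2 245.7]
scene jaw n- 31 n [-29.7 -27.1 -21. ] a [-12.3  -8.6   1. ] z [185.2 193.  204.1]
scene jaw n+ 31 n [17.7 22.1 26.2] a [-11.9  -8.7   3.2] z [184.7 191.8 203.9]
wrist arm a- 112 n [-23.   24.2  44.2] a [-25.2 -18.  -14.2] z [ 96.2 100.3 104.9]
wrist arm a+ 532 n [-24.9   9.   42.3] a [16.  21.1 25.4] z [ 95.1  99.8 105.2]
wrist lug a- 445 n [-9.7  1.2 12.1] a [-32.2 -26.1 -20.4] z [244.2 245.7 247.9]
wrist lug a+ 549 n [-9.4  1.6 12.5] a [20.3 26.2 31. ] z [239.9 244.9 247.2]
wrist jaw n- 110 n [-26.7 -20.5 -16.8] a [-1.1  5.6  6.6] z [184.7 192.2 205.3]
wrist jaw n+ 107 n [19.9 23.7 29.8] a [-1.2  5.3  6.4] z [185.5 192.5 205.1]
```

```bash
cat >> f.py <<'E'
    m=b&(abs(abs(t)-.021)<.006)&(w[:,2]>.09)&(w[:,2]<.115)
    print(c,"n:top z",[(k*3,int(round(np.percentile(w[mm,2],85)*1000))) for k in range(-10,15) for mm in [m&(abs(s*1000-3*k)<1.5)] if mm.sum()>2])
E
python3 f.py | grep top
```

```text
side n:top z [(-30, 100), (-27, 104), (-24, 105), (-21, 105), (-18, 100), (-15, 101), (-12, 100), (-9, 100), (-6, 100), (-3, 101), (0, 100), (3, 101), (6, 100), (9, 100), (12, 101), (15, 103), (18, 106), (21, 106), (24, 102), (27, 101), (30, 101), (33, 101), (36, 101), (39, 101), (42, 101)]
scene n:top z [(-27, 103), (-24, 106), (-21, 105), (-18, 99), (-15, 100), (-12, 100), (-9, 101), (-6, 100), (-3, 100), (0, 100), (3, 101), (6, 99), (9, 100), (12, 101), (15, 104), (18, 104), (21, 105), (24, 96), (27, 100), (30, 100), (33, 100), (36, 100), (39, 100), (42, 99)]
wrist n:top z [(-27, 100), (-24, 105), (-21, 105), (-18, 103), (-15, 100), (-12, 101), (-9, 100), (-6, 100), (-3, 100), (0, 100), (3, 100), (6, 100), (9, 100), (12, 100), (15, 100), (18, 104), (21, 105), (24, 103), (27, 100), (30, 101), (33, 100), (36, 100), (39, 100), (42, 100)]
```

move_arm:
  increments: "1 -1 -10 0 0 0 96;0 0 -20 0 0 0 96;0 0 -20 0 0 0 96;0 0 -20 0 0 0 96;0 0 -20 0 0 0 96;0 0 -15 0 0 0 96;0 0 -10 0 0 0 96;0 0 0 0 0 0 96"

```text
time: 23.18
position: [0.4495, -0.2341, 0.1828]
tool_rot: [-3.107, -0.449, 0.007]
ft_force: [0.2, 1.0, -2.2]
grip_width: 0.627
grip_force: 7.3
```

move_arm:
  increments: "0 0 -5 0 0 0 96;0 0 -4 0 0 0 96;0 0 -3 0 0 0 96;0 0 -2 0 0 0 96;0 0 -2 0 0 0 96;0 0 -2 0 0 0 96;0 0 0 0 0 0 96;0 0 0 0 0 0 96"

```text
time: 23.85
position: [0.451, -0.2351, 0.1676]
tool_rot: [3.109, 0.448, -0.0]
ft_force: [0.2, -1.4, -2.1]
grip_width: 0.623
grip_force: 7.3
```

```bash
sed 's/print(c,"n:top.*/pass/' f.py > f2.py; python3 f2.py | grep -v jaw
```

```text
[ 0.45100511 -0.23506303  0.16761506] [ 3.10937666e+00  4.48037368e-01 -6.17363181e-05] [ 0.17438003 -1.35129685 -2.1253394 ] 7.258284754516353 0.6227351165204923
tcp rel n,a -0.0012988975111587072 0.000673160848388649
side arm a- 172 n [-27.8 -10.7  41.7] a [-32.5 -21.7  -3. ] z [ 94.5 101.1 109.2]
side arm a+ 108 n [-27.7 -12.8  43.1] a [ 1.3 18.2 27.3] z [ 94.3 100.9 109.3]
side lug a- 116 n [-24.1  -4.9  19.7] a [-33.4 -27.1 -20.4] z [101.4 112.1 115.5]
side lug a+ 58 n [-26.9 -11.4  20.3] a [20.5 23.8 30.6] z [100.2 106.7 114.2]
scene arm a- 84 n [-27.9 -11.1  42.9] a [-33.4 -23.6  -3.9] z [ 94.4 100.6 109.4]
scene arm a+ 50 n [-27.3 -13.1  42.3] a [ 2.5 17.7 24.9] z [ 95.1 100.4 108. ]
scene lug a- 66 n [-25.5  -4.3  22.1] a [-34.2 -27.5 -20.8] z [100.7 110.  115.2]
scene lug a+ 21 n [-27.1 -11.6  17.3] a [20.4 23.  28.7] z [101.4 110.5 113.9]
wrist arm a- 216 n [-15.4  32.6  43.5] a [-23.9 -16.9  -0.9] z [ 94.4  98.6 100.4]
wrist arm a+ 933 n [-25.5  17.3  43.2] a [ 3.  21.4 31.2] z [ 95.6 100.  108.3]
wrist lug a- 437 n [-12.6  -1.   10.5] a [-31.7 -25.5 -20.2] z [110.6 113.1 115.3]
wrist lug a+ 822 n [-23.4  -0.8  23.5] a [20.3 25.  31.3] z [ 99.9 111.5 114.3]
```

move_arm:
  increments: "0 0 -1 0 0 0 110;0 0 -1 0 0 0 122;0 0 -1 0 0 0 132;0 0 -1 0 0 0 140;0 0 -1 0 0 0 140;0 0 -1 0 0 0 140;0 0 0 0 0 0 140;0 0 0 0 0 0 140"

```text
time: 24.67
position: [0.4511, -0.2351, 0.1621]
tool_rot: [3.109, 0.448, 0.001]
ft_force: [-0.7, 1.6, 4.0]
grip_width: 0.452
grip_force: 13.7
```

move_arm:
  increments: "0 0 -1 0 0 0 140;0 0 -1 0 0 0 140;0 0 -1 0 0 0 140;0 0 -1 0 0 0 140;0 0 0 0 0 0 140;0 0 0 0 0 0 140;0 0 0 0 0 0 140;0 0 0 0 0 0 140"

```text
time: 25.33
position: [0.4511, -0.2352, 0.1585]
tool_rot: [3.109, 0.448, 0.001]
ft_force: [-3.3, 1.2, 8.3]
grip_width: 0.456
grip_force: 14.4
```

move_arm:
  increments: "0 0 -1 0 0 0 140;0 0 0 0 0 0 140;0 0 0 0 0 0 140;0 0 0 0 0 0 140;0 0 2 0 0 0 140;0 0 2 0 0 0 140;0 0 1 0 0 0 140;0 0 0 0 0 0 135"

```text
time: 26.0
position: [0.4511, -0.2351, 0.1619]
tool_rot: [3.109, 0.448, 0.001]
ft_force: [-1.4, 0.1, 3.8]
grip_width: 0.465
grip_force: 13.3
```

move_arm:
  increments: "0 0 0 0 0 0 125;0 0 0 0 0 0 115;0 0 0 0 0 0 105;0 0 0 0 0 0 96;0 0 0 0 0 0 88;0 0 0 0 0 0 80;0 0 0 0 0 0 70;0 0 0 0 0 0 50"

```text
time: 26.67
position: [0.4509, -0.235, 0.1613]
tool_rot: [3.109, 0.448, -0.001]
ft_force: [-1.2, -0.7, 1.8]
grip_width: 0.738
grip_force: 7.2
```

move_arm:
  increments: "0 0 0 0 0 0 20;0 0 0 0 0 0 0;0 0 0 0 0 0 0;0 0 0 0 0 0 0;0 0 0 0 0 0 0;0 0 0 0 0 0 0;0 0 0 0 0 0 0;0 0 0 0 0 0 0"

```text
time: 27.33
position: [0.451, -0.235, 0.1616]
tool_rot: [3.109, 0.448, 0.0]
ft_force: [-0.4, 0.6, 0.4]
grip_width: 0.999
grip_force: 0.0
```

```bash
python3 f2.py | grep -v jaw; python3 -c "
from look import *
im=ctrl.get_image('wrist');handles(im);save(im,'w9')"
```

```text
[ 0.45103568 -0.23502649  0.16159855] [3.10938589e+00 4.48103119e-01 2.26363153e-05] [-0.38451774  0.63236386  0.37796916] 0.0 0.9990279693856298
tcp rel n,a -0.0012721936463717218 0.0007126228325331272
side arm a- 245 n [-26.7  -5.1  41.6] a [-32.1 -21.5  -4.2] z [ 95.3 103.  109.7]
side arm a+ 139 n [-27.3 -12.1  41.1] a [ 1.4 18.9 29.1] z [ 95.3 103.5 109.5]
side lug a- 142 n [-26.1  -4.9  25.1] a [-32.3 -24.7 -20.4] z [ 95.4 104.8 110.8]
side lug a+ 62 n [-27.6 -12.1  18.6] a [20.4 24.1 29.6] z [ 96.8 104.7 110. ]
scene arm a- 125 n [-26.1  -4.9  40.4] a [-33.9 -22.8  -2.1] z [ 95.6 103.9 109.5]
scene arm a+ 69 n [-28.2 -11.4  42.6] a [ 5.1 18.1 28.7] z [ 94.3 102.7 108.8]
scene lug a- 78 n [-24.7  -3.9  25.5] a [-34.3 -26.6 -20.7] z [ 96.2 105.1 111.1]
scene lug a+ 28 n [-28.4 -11.   20.2] a [20.2 23.2 29.4] z [ 95.5 103.7 108.8]
wrist arm a- 912 n [-15.2   2.9  43.4] a [-31.6 -21.6 -13.3] z [ 96.  107.8 109.7]
wrist arm a+ 1850 n [-23.6   3.6  41.4] a [ 9.1 21.1 30.7] z [ 95.9 105.7 109.7]
wrist lug a- 515 n [-18.5  -1.   16.2] a [-32.  -25.  -20.5] z [ 97.7 108.1 110.4]
wrist lug a+ 937 n [-24.3   0.   27.2] a [20.3 24.6 30.9] z [ 96.  106.8 110.1]
4515 handles [[0.46639999747276306, -0.27549999952316284, 0.21780000627040863], [0.44040000438690186, -0.19339999556541443, 0.21850000321865082]] mid [ 0.4534 -0.2345  0.2181]
yaw 17.535501
```

View pics/w9.png

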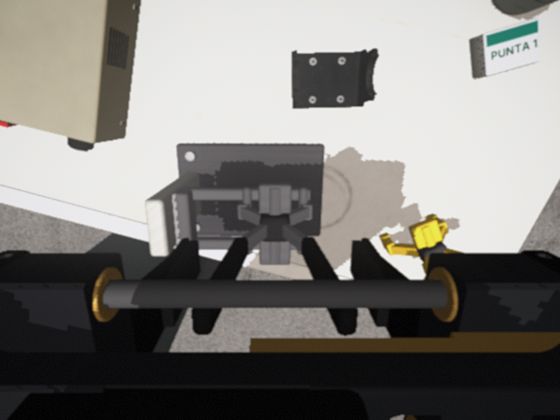

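The pliers hang upright in the fork, with lugs on both arms and the hinge at about (275,215). Both handles are free of the fingers. I'll raise the arm straight up.

move_arm:
  increments: "0 0 3 0 0 0 0;0 0 8 0 0 0 0;0 0 12 0 0 0 0;0 0 15 0 0 0 0;0 0 15 0 0 0 0;0 0 15 0 0 0 0;0 0 15 0 0 0 0;0 0 15 0 0 0 0"

```text
time: 28.2
position: [0.4513, -0.2352, 0.2619]
tool_rot: [3.109, 0.448, 0.002]
ft_force: [0.3, -0.4, -0.9]
grip_width: 1.001
grip_force: 0.0
```

move_arm:
  increments: "0 0 10 0 0 0 0;0 0 0 0 0 0 0;0 0 0 0 0 0 0;0 0 0 0 0 0 0;0 0 0 0 0 0 0;0 0 0 0 0 0 0;0 0 0 0 0 0 0;0 0 0 0 0 0 0"

```text
time: 28.87
position: [0.4508, -0.235, 0.2691]
tool_rot: [-3.109, -0.448, 0.001]
ft_force: [0.1, -0.6, 1.2]
grip_width: 0.996
grip_force: 0.0
```

```bash
python3 -c "
from look import *
for c in ('wrist','side'):
    im=ctrl.get_image(c);handles(im)
print(ctrl.get_state()['position'],ctrl.close_job())"
```

```text
599 handles [[0.4593000113964081, -0.26190000772476196, 0.2134999930858612], [0.4433000087738037, -0.2076999992132187, 0.2134999930858612]] mid [ 0.4513 -0.2348  0.2135]
yaw 16.49607
111 handles [[0.4406000077724457, -0.210999995470047, 0.20999999344348907], [0.45649999380111694, -0.266400009393692, 0.21080000698566437]] mid [ 0.4485 -0.2387  0.2104]
yaw 16.032825
the job is handed in; nothing more can be done
[ 0.45094845 -0.23497902  0.26936575] None
```

The clip is clicked shut, the pliers hang back in the fork after a gripped pull of about 10 N and are let go, and the job was handed in at about 29 s; `ctrl.close_job()` returned no verdict.

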